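# Set up the carton stop on the packing lane

### The job

The dark L-shaped metal carton stop is lying on its plain leg. Tip it up over its corner so that it stands by itself on the counter on its keyhole leg, and let go of it; then lift it onto the packing lane, slip the big end of the keyhole over the headed stud so that the leg lies flat on the lane plate, and slide it fully home so that it locks under the head, standing square across the lane with its plain upright leg on the guide-rail side of the stud. Let go, and leave the carton, the jar and the bowl where they are.

Things in the scene. Friction and masses are not known exactly. Their poses are not given: they have to be found in the camera images.
- stop: Carton stop: two flat dark metal legs 90 mm wide, 8 mm thick, square to each other; 0.3 to 0.6 kg. Origin: middle of the outer corner edge. Plain leg: 140 mm along +x (outer face z = 0); keyhole leg: 130 mm along +z (outer face x = 0). Starts lying on the plain leg, z up. Tipped a quarter turn about the corner edge towards its own -x it stands with x up; past about 50 degrees it falls that way.
- upright (a point): Centre of the stop's plain leg (70 mm from the corner); axes as stop. Once the stop stands, this leg's top edge is 140 mm above its support; it can be gripped there from above across its 8 mm thickness. A gentle push towards -x on the inner face of the keyhole leg, near its top, tips the lying stop without it sliding.
- hole (a point): Centre of the round end of the keyhole, on the outer face of the keyhole leg, 75 mm from the corner; opening 34 mm across, through the 8 mm leg; axes as stop. Beyond 92 mm from the corner the leg is solid.
- lock (a point): Where the stud's axis sits when fully home: on the outer face of the keyhole leg, 38 mm from the corner; axes as stop. The slot, 14 mm wide, runs from the round end towards the corner, so the stop slides 37 mm home, in the direction from its corner to the tip of its keyhole leg.
- lane: Packing lane, fixed: dark steel plate 290 x 140 x 6 mm with a headed stud and two guide rails (22 mm high, 85 mm long, 122 mm apart) at one end. Origin: on the counter under the stud; +x along the lane away from the rails. Plate from x = -180 to +110 mm, rails from -180 to -95 mm. Home, the stop's corner is at x = -38 mm and its keyhole leg points to +x.
- stud (a point): Foot of the headed stud, on the axis, on the top face of the lane plate (6 mm above the counter); axes as lane. Shank 10 mm across; head 22 mm across, its underside 11 mm and its top 17 mm above the plate.
- carton_mid (a point): Centre of a red and orange closed carton, 60 x 110 x 55 mm, standing between the guide rails; leave alone.
- jar_mid (a point): Centre of a clear jar with white cap, 70 mm across, 100 mm high, on the counter at one side; leave alone.
- pan_mid (a point): Centre of a steel bowl, 110 mm across, 60 mm high, on the counter at the other side; leave alone.
Mind the look-alikes: they are no part of the job. What is meant by the stop is not purple, and is the smaller of those in its own colour.

How it is judged:
By the outcome, as a careful person would: the job done as asked, in the order asked, and still so for the second after the job is handed in, with the robot touching nothing.
It also fails if it takes over 51 s, if anything falls off the work surface, if the arm or the gripper's body presses on something with over 40 N, if the wrist force passes 120 N, or if a joint passes its speed limit or range.

### The arm

A 6-joint arm with a two-finger parallel gripper is mounted at the origin on the work surface. World frame = base frame: x ahead of the robot, y to its left, z up, the work surface at z = 0. Lengths are in m, angles in rad, forces in N, time in s.
With the tool pointing down it reaches from about 0.425 to 0.95 m from the base axis. Payload 14.7 kg.
Tool frame: the origin (TCP) lies midway between the tips of the shut fingers; the grasp point (between the pads) lies 19 mm behind it; z points along the fingers, x is the direction in which the jaws open and shut, and the axes are right-handed (so a half turn about z gives the same grasp; the last joint's range is limited). The gripper opens to 85 mm and grips with 20 to 120 N. Pads are 22 mm wide; open, the fingers measure 114 mm over their backs; the gripper's body (76 mm by 85 mm) begins 54 mm behind the grasp point. The pads swing forward as they close: fully open they stand 13 mm farther back than shut.
Start: joints at [1.284, 0.48, 1.596, -0, 1.065, -0.047], TCP at [0.154, 0.631, 0.231] pointing down, gripper open.
Joint ranges: [-2.75, 2.75], [-0.82, 2.05], [0.23, 2.67], [-1.56, 4.7], [0.09, 2.69], [-2.92, 2.92]. Speed limits (rad/s): [1.89, 1.89, 2.39, 3.01, 3.01, 3.01].

### API

Orientations are given as a rotation vector (axis times angle).
In Python, from workcell import ctrl gives the robot as it stands.
- The arm moves only by the shell command python3 -m jog 'ROWS' [FORCE]. ROWS is JSON, a list of rows, each a list of 7 numbers: the shift along the tool's x, y, z normalised to -1 to 1, where 1 is 0.3 m, then the turn, a rotation vector about the tool's x, y, z normalised to -1 to 1, where 1 is 60 degrees, then the opening, from -1 (shut) to 1 (fully open). A call has 1 to 20 rows; each row is the pose to reach, as a shift and turn from the pose measured when the call began, along the tool's axes at that moment; what a row does not reach only later rows make up. A row lasts 1/8 s, in which the tool goes at most 62.5 mm and 10.7 degrees, less where a joint would pass 70% of its speed; a pose out of reach is approached as far as the arm can. A call with a number of a shift or a turn outside -1 to 1 is refused whole. A call with a gripper value outside its range is refused whole. The fingers move at their own pace and stop on an object; FORCE is the grip in N (left out, the last holds). Time passes only in rows, so rows that repeat a pose let the fingers close. It gives the time, the measured TCP pose, the force and the opening at its end, in the units of the state.
- ctrl.state(): the state, without advancing time (a new reading comes with each control period).
- ctrl.snapshot(name): name is "scene" or "side" or "wrist"; returns (picture, depth): 400x640x3 uint8, red, green, blue; 400x640 float32, m along the optical axis (not along the pixel's ray), 0 where there is no reading.
- ctrl.camera_info(name): a dict with "K" (3x3 intrinsics, pixels), "rvec" (rotation vector, rad) and "tvec" (3), from world to camera coordinates, as OpenCV has them. Camera axes: x right, y down, z forward; pixel columns grow to the right and rows downward; lengths in m; the calibration is good to about 2 mm. A picture is of the moment at which its call begins: read the wrist's pose just before it. camera_info takes no time and is no camera call; for the wrist camera it gives the pose at the moment of the call.
- ctrl.sign_off(): hands the job in, once; it reports no verdict.
Trained networks look in the newest picture that a camera, given by its name, has taken for a name from the list of things; names that differ only in an ending like _2 or _b are one class to them, and where a whole thing is asked for, a point or a joint stands for the part that bears it (a point fixed in the world has none). Each returns a list of dicts, best first, with "p" (0 to 1); they miss things now and then, are a little off and sometimes report something else, mostly with a low value. They report only what shows in the picture. A call takes as long as a camera call. They do not tell look-alikes from the thing itself.
- ctrl.find_in(thing, camera): "point" ([x, y, z] in m, in world coordinates, good to about 4 mm: the middle of the surface that is visible of it).
- ctrl.regions_of(thing, camera): "region" (400x640 bool, what is visible of it).
- ctrl.landmark_of(thing, camera): "point" ([x, y, z] in m, in world coordinates, good to about 4 mm: a listed point, or the origin of a listed thing).
The state is a dict: "clock": time; "qpos": joint angles; "joint_velocities": joint speeds; "joint_efforts": joint torques, N m; "tcp_pos": TCP position; "orientation": TCP orientation; "contact_force": force on the tool from outside, world axes, zero at the start; "torque": the same for the moment, N m; "grip_width": opening from 0.0 (shut) to 1.0 (fully open).
Only numpy, scipy, OpenCV 4.12 (cv2) and the standard library are available. Lean on these libraries where they do the work, as an engineer would, in place of code of your own. Each camera call takes 0.05 s, during which the arm holds its last target.

## Working session

There is one attempt and no reset: what is moved stays moved. The work goes in short steps, Python scripts to look and compute and a shell command to move; the robot and the scene stay as the last step left them, time stands still between calls to the robot, and variables do not carry over. Pictures are saved under pics/ and viewed, and the job is handed in when it is done.

```bash
ls; mkdir -p pics; python3 - <<'E'
from workcell import ctrl
import cv2
print(ctrl.state())
for n in ("scene","side"):
    p,d=ctrl.snapshot(n); cv2.imwrite(f"pics/{n}0.png",p[:,:,::-1])
    for t in ("stop","lane"):
        print(n,t,[(x['p'],x['point']) for x in ctrl.landmark_of(t,n)])
    for t in ("hole","stud","upright","jar_mid","pan_mid"):
        print(n,t,[(x['p'],x['point']) for x in ctrl.landmark_of(t,n)])
E
```

```text
pics
{'clock': 0.0, 'qpos': array([ 1.28441111e+00,  4.80850388e-01,  1.59691073e+00,  1.33946859e-05,
        1.06509814e+00, -4.65724248e-02]), 'joint_velocities': array([ 0.00119538, -0.0007226 , -0.00115916,  0.0003564 ,  0.00102394,
        0.00081546]), 'joint_efforts': array([ 5.21741822e-03, -9.50640392e+01, -4.30191386e+01,  2.80226968e-04,
        1.20619891e-02,  7.76550024e-06]), 'tcp_pos': array([0.15422281, 0.63098893, 0.23064662]), 'orientation': array([ 2.47065382e+00,  1.93930782e+00, -1.63082832e-03]), 'contact_force': array([-0.19797183,  0.77933004,  0.1132893 ]), 'torque': array([0.00230178, 0.02460914, 0.06157828]), 'grip_width': 0.9982112463629994}
scene stop [(0.68, [0.2748, 0.0722, 0.0006]), (0.68, [0.7254, 0.422, -0.0024]), (0.59, [0.5927, 0.1639, -0.0026])]
scene lane [(0.56, [0.5961, -0.1993, 0.0009])]
scene hole [(0.7, [0.5989, 0.1625, 0.0779]), (0.62, [0.2781, 0.0679, 0.0997]), (0.58, [0.7249, 0.4244, 0.0783])]
scene stud [(0.73, [0.5924, -0.1947, 0.0067])]
scene upright [(0.98, [0.7471, 0.3501, 0.0065]), (0.87, [0.531, 0.1478, 0.0044]), (0.86, [0.3052, 0.1689, 0.0017])]
scene jar_mid [(0.96, [0.505, 0.4465, 0.0488])]
scene pan_mid [(0.69, [0.5592, -0.4595, 0.0284]), (0.18, [0.5926, 0.1631, -0.0018])]
side stop [(0.84, [0.5979, 0.1664, 0.0002]), (0.77, [0.724, 0.42, -0.0021]), (0.62, [0.2791, 0.0753, -0.0031])]
side lane [(0.72, [0.5893, -0.1949, -0.0034])]
side hole [(0.8, [0.5998, 0.164, 0.0741]), (0.61, [0.7243, 0.4226, 0.0733]), (0.56, [0.2797, 0.0737, 0.0973])]
side stud [(0.77, [0.591, -0.1974, 0.0078]), (0.15, [0.5328, 0.1486, 0.0048])]
side upright [(0.93, [0.5297, 0.1473, 0.0085]), (0.71, [0.5068, 0.4438, 0.0486]), (0.69, [0.297, 0.1654, 0.0066]), (0.57, [0.7436, 0.3554, 0.0068])]
side jar_mid [(0.84, [0.5082, 0.4469, 0.0459])]
side pan_mid [(0.88, [0.5591, -0.4598, 0.0268])]
```

View pics/scene0.png

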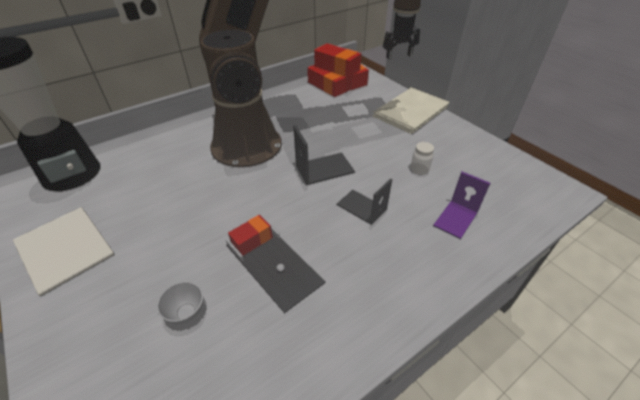

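View pics/side0.png

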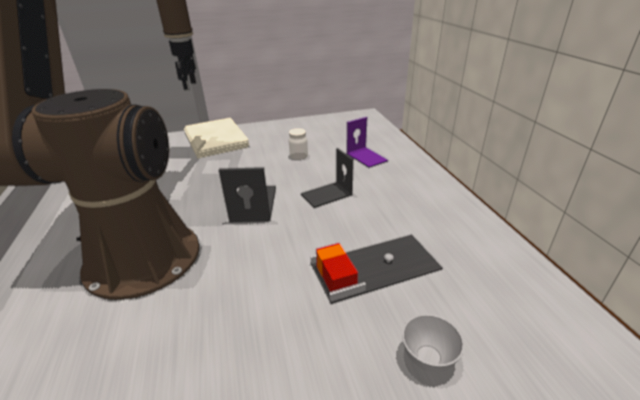

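Scene: the smaller dark stop is the one near (365,205) in the scene picture, world (0.60, 0.165). The bigger dark one, near (320,160), and the purple one are look-alikes. The lane is near (280,268). Next I'll refine the poses from depth.

```bash
cat > h.py <<'E'
from workcell import ctrl
import numpy as np, cv2
from scipy.spatial.transform import Rotation as R
def cloud(name,d,info=None):
    i=info or ctrl.camera_info(name); K=np.array(i['K']); Rm=cv2.Rodrigues(np.array(i['rvec'],float))[0]; t=np.array(i['tvec'],float).ravel()
    v,u=np.mgrid[:d.shape[0],:d.shape[1]]
    P=np.stack([(u-K[0,2])/K[0,0]*d,(v-K[1,2])/K[1,1]*d,d],-1)
    W=(P-t)@Rm; W[d<=0]=np.nan
    return W
E
python3 - <<'E'
from h import *
for n in ("scene","side"):
    p,d=ctrl.snapshot(n); W=cloud(n,d)
    np.savez(f"c_{n}.npz",W=W,p=p)
    for t,c in (("stop",(0.56,0.155)),("lane",(0.58,-0.2))):
        for r in ctrl.regions_of(t,n):
            m=r['region']&np.isfinite(W[...,0]); P=W[m]
            if len(P)<20: continue
            ce=np.median(P,0); print(n,t,r['p'],m.sum(),ce.round(3))
            if np.linalg.norm(ce[:2]-c)<0.08:
                if t=="stop":
                    low=P[(P[:,2]>0.003)&(P[:,2]<0.013)]; up=P[P[:,2]>0.02]
                    print(' up zmax',np.percentile(up[:,2],[2,98]).round(4))
                    x=up[:,:2]; _,s,vt=np.linalg.svd(x-x.mean(0),full_matrices=False); print(' up mean',x.mean(0),'dir',np.degrees(np.arctan2(*vt[0][::-1])),s/len(x)**.5)
                else: low=P[(P[:,2]>0.003)&(P[:,2]<0.009)]
                q=cv2.minAreaRect((low[:,:2]*1000).astype(np.float32)); print(' low rect',q,np.median(low[:,2]))
    print([(x['p'],x['point']) for x in ctrl.landmark_of("carton_mid",n)])
E
```

```text
scene stop 0.85 1143 [0.562 0.142 0.009]
 up zmax [0.0229 0.1304]
 up mean [0.59812482 0.15690968] dir -76.46501159588198 [0.02760251 0.00223777]
 low rect ((530.8328857421875, 150.06689453125), (139.16665649414062, 98.42333221435547), 14.374707221984863) 0.007737721237567514
scene stop 0.72 1638 [0.308 0.131 0.012]
scene stop 0.62 1810 [0.739 0.403 0.01 ]
scene lane 0.83 3608 [ 0.598 -0.202  0.006]
 low rect ((559.1371459960938, -200.29965209960938), (287.2584533691406, 141.61163330078125), 5.422237873077393) 0.005802154317056704
[(0.94, [0.4532, -0.2127, 0.0293])]
side stop 0.94 2563 [0.284 0.077 0.074]
side stop 0.68 1365 [0.58  0.146 0.007]
 up zmax [0.0227 0.128 ]
 up mean [0.59347872 0.1554882 ] dir -74.56238805011141 [0.02811969 0.00214824]
 low rect ((528.9782104492188, 144.40261840820312), (139.9175262451172, 94.29971313476562), 15.591690063476562) 0.005592328108783627
side stop 0.6 1175 [0.736 0.403 0.008]
side lane 0.92 3842 [ 0.58  -0.217  0.004]
 low rect ((557.9080810546875, -203.20196533203125), (290.3978576660156, 141.44265747070312), 5.495299339294434) 0.004207404880132142
[(0.95, [0.449, -0.214, 0.0313]), (0.37, [0.5966, 0.1628, 0.0357])]
```

```bash
cat >> h.py <<'E'
def plan(pos,ang,s=None,flip=False):
    """row for a tool-down pose at pos with tool x at heading ang (deg)"""
    s=s or ctrl.state(); T=R.from_rotvec(s['orientation']); 
    c,sn=np.cos(np.radians(ang)),np.sin(np.radians(ang))
    if flip: c,sn=-c,-sn
    G=R.from_matrix(np.array([[c,sn,0],[sn,-c,0],[0,0,-1.]]))
    d=T.inv().apply(np.array(pos)-s['tcp_pos'])/0.3
    r=(T.inv()*G).as_rotvec()/np.radians(60)
    return np.r_[d,r].round(4)
E
python3 - <<'E'
from h import *
s=ctrl.state(); print(R.from_rotvec(s['orientation']).as_matrix().round(3))
u=np.array([np.cos(np.radians(14.8)),np.sin(np.radians(14.8))])
c=np.array([.5975,.166])
p=c-u*0.055
print(p,plan([*p,0.23],14.8),plan([*p,.23],14.8,flip=True))
E
```

```text
[[ 0.237  0.971  0.   ]
 [ 0.971 -0.237  0.   ]
 [ 0.     0.    -1.   ]]
[0.54432471 0.15195048] [-1.2438  1.6422  0.0043  0.     -0.      1.0244] [-1.2438  1.6422  0.0043  0.      0.     -1.9756]
```

```bash
python3 -m jog '[[-0.6,0.8,0,0,0,0.5,-1],[-0.6,0.8,0,0,0,0.5,-1],[-0.6,0.8,0,0,0,0.5,-1],[-0.6,0.8,0,0,0,0.5,-1],[-0.76,1,0,0,0,0.62,-1],[-0.76,1,0,0,0,0.62,-1]]'; python3 - <<'E'
from h import *
print(plan([.5443,.1519,.16],14.8), ctrl.state()['clock'])
E
```

```text
clock: 1.95
tcp_pos: [0.3916, 0.3385, 0.2316]
orientation: [-2.962, -1.047, -0.001]
contact_force: [1.6, 1.0, 0.9]
grip_width: -0.0
[ 4.500e-03  8.039e-01  2.386e-01 -1.000e-04 -7.000e-04  4.026e-01] 1.95
```

```bash
python3 -m jog '[[0.004,0.804,0,0,0,0.403,-1],[0.004,0.804,0,0,0,0.403,-1],[0.004,0.804,0.1,0,0,0.403,-1],[0.004,0.804,0.239,0,0,0.403,-1],[0.004,0.804,0.239,0,0,0.403,-1],[0.004,0.804,0.239,0,0,0.403,-1]]'; python3 - <<'E'
from h import *
i=ctrl.camera_info("wrist")
for n in("wrist","side"):
    p,d=ctrl.snapshot(n); cv2.imwrite(f"pics/{n}1.png",p[:,:,::-1])
    print([(x['p'],x['point']) for x in ctrl.landmark_of("stop",n)],[(x['p'],x['point']) for x in ctrl.landmark_of("hole",n)])
    if n=="wrist":
        W=cloud(n,d,i); m=(W[...,2]>0.11)&(W[...,2]<.137)&(np.hypot(W[...,0]-.597,W[...,1]-.166)<.07); 
        print(m.sum()); 
        if m.sum()>20: print(cv2.minAreaRect((W[m][:,:2]*1000).astype(np.float32)),np.percentile(W[m][:,2],[5,50,95]))
print(plan([.5443,.1519,.11],14.8), ctrl.state()['tcp_pos'],ctrl.state()['clock'])
E
```

```text
clock: 2.7
tcp_pos: [0.5439, 0.1513, 0.1592]
orientation: [-3.115, -0.402, 0.002]
contact_force: [0.1, 0.3, 0.9]
grip_width: -0.001
[(0.72, [0.2783, 0.0751, -0.0025]), (0.71, [0.5959, 0.1635, -0.0018])] [(0.8, [0.5975, 0.1657, 0.0756])]
3660
((593.1314697265625, 164.73294067382812), (8.908330917358398, 90.13492584228516), 14.598965644836426) [0.11273878 0.12932354 0.13065414]
[(0.93, [0.2824, 0.0753, -0.0008]), (0.85, [0.7262, 0.4206, -0.0002]), (0.78, [0.5985, 0.1652, 0.0036])] [(0.94, [0.2837, 0.0721, 0.0953]), (0.79, [0.5985, 0.1663, 0.0761]), (0.73, [0.7259, 0.4214, 0.0797])]
[-0.0008  0.0031  0.1698 -0.0003 -0.0021  0.0009] [0.54418599 0.15282816 0.16093138] 3.0
```

View pics/wrist1.png

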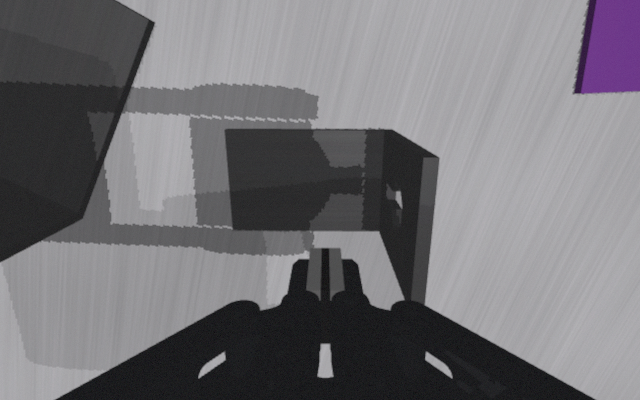

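View pics/side1.png

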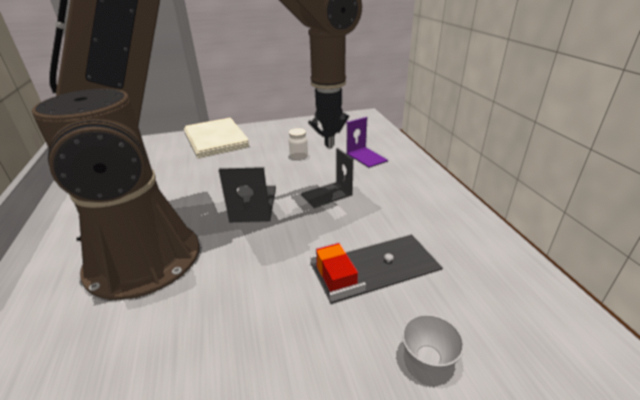

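```bash
python3 -m jog '[[0.03,0.003,0.08,0,0,0,-1],[0.07,0.003,0.16,0,0,0,-1],[0.09,0.003,0.16,0,0,0,-1],[0.11,0.003,0.16,0,0,0,-1],[0.13,0.003,0.16,0,0,0,-1],[0.15,0.003,0.16,0,0,0,-1],[0.165,0.003,0.16,0,0,0,-1]]'; python3 - <<'E'
from h import *
i=ctrl.camera_info("wrist")
p,d=ctrl.snapshot("wrist"); cv2.imwrite(f"pics/wrist2.png",p[:,:,::-1])
W=cloud("wrist",d,i); m=(W[...,2]>0.11)&(W[...,2]<.137)&(np.hypot(W[...,0]-.597,W[...,1]-.166)<.07)
m[:,:]&=(W[...,2]>.124)
print(cv2.minAreaRect((W[m][:,:2]*1000).astype(np.float32)),np.percentile(W[m][:,2],[5,50,95]))
s=ctrl.state();print(s['tcp_pos'],s['contact_force'],s['clock'])
E
```

```text
clock: 3.88
tcp_pos: [0.5928, 0.1648, 0.1134]
orientation: [-3.115, -0.406, -0.004]
contact_force: [-1.8, 1.0, 2.0]
grip_width: 0.001
((600.2816772460938, 188.4451446533203), (49.14794158935547, 39.497352600097656), 78.94229125976562) [0.12540799 0.12918397 0.13472041]
[0.59329772 0.16489617 0.11334923] [-0.46792242 -0.08327123  1.16244331] 3.925
```

View pics/wrist2.png

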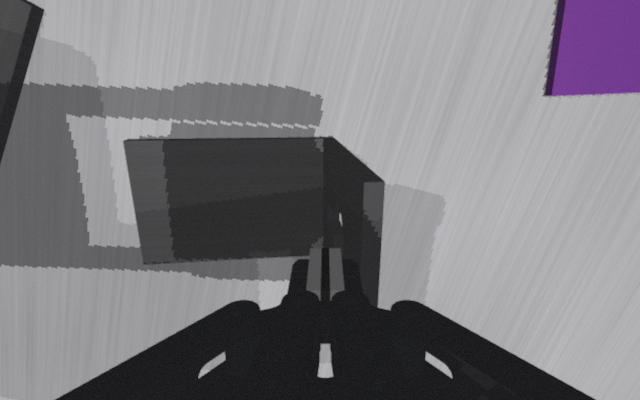

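```bash
python3 -m jog '[[0.025,0,0,0,0,0,-1],[0.05,0,0,0,0,0,-1],[0.075,0,0.008,0,0,0,-1],[0.1,0,0.016,0,0,0,-1],[0.12,0,0.025,0,0,0,-1],[0.143,0,0.033,0,0,0,-1],[0.165,0,0.043,0,0,0,-1],[0.185,0,0.055,0,0,0,-1],[0.2,0,0.067,0,0,0,-1]]'; python3 - <<'E'
from h import *
for n in("wrist","side"):
    p,d=ctrl.snapshot(n); cv2.imwrite(f"pics/{n}3.png",p[:,:,::-1] if n=="wrist" else cv2.resize(p[100:300,200:520,::-1],None,fx=2,fy=2))
E
```

```text
clock: 5.05
tcp_pos: [0.6519, 0.1804, 0.0932]
orientation: [-3.115, -0.406, -0.005]
contact_force: [-0.2, 0.2, 1.3]
grip_width: -0.0
```

View pics/side3.png

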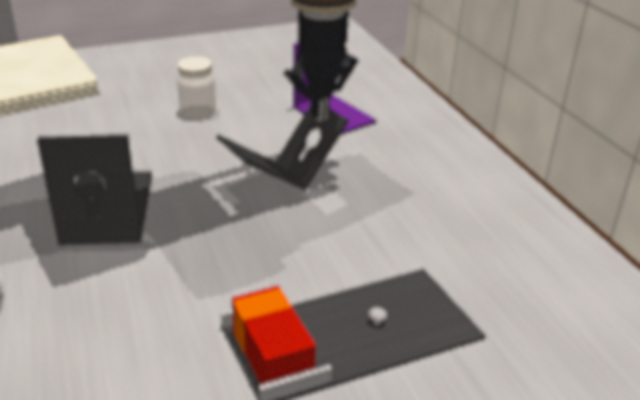

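View pics/wrist3.png

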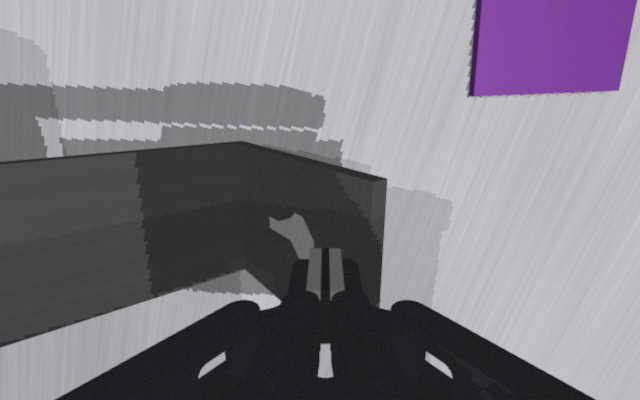

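```bash
python3 -m jog '[[0.015,0,0.012,0,0,0,-1],[0.03,0,0.025,0,0,0,-1],[0.045,0,0.038,0,0,0,-1],[0.06,0,0.055,0,0,0,-1],[0.075,0,0.073,0,0,0,-1],[0.09,0,0.09,0,0,0,-1],[0.1,0,0.1,0,0,0,-1],[0.11,0,0.11,0,0,0,-1],[0.11,0,0.11,0,0,0,-1]]'; python3 - <<'E'
from h import *
for n in("wrist","side"):
    p,d=ctrl.snapshot(n); cv2.imwrite(f"pics/{n}4.png",p[:,:,::-1] if n=="wrist" else cv2.resize(p[100:300,200:520,::-1],None,fx=2,fy=2))
E
```

```text
clock: 6.28
tcp_pos: [0.6837, 0.1889, 0.0598]
orientation: [-3.115, -0.406, -0.004]
contact_force: [0.8, -0.1, -0.3]
grip_width: -0.002
```

View pics/side4.png

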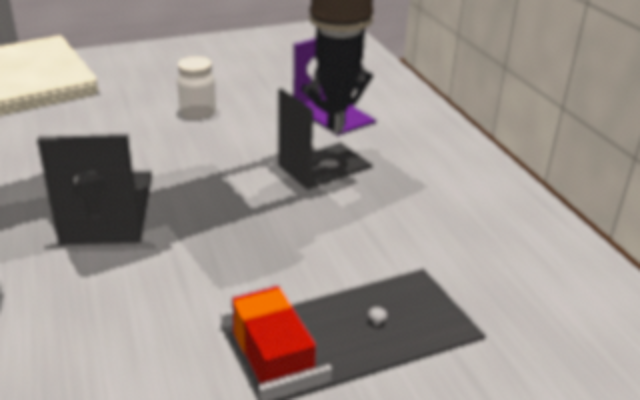

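View pics/wrist4.png

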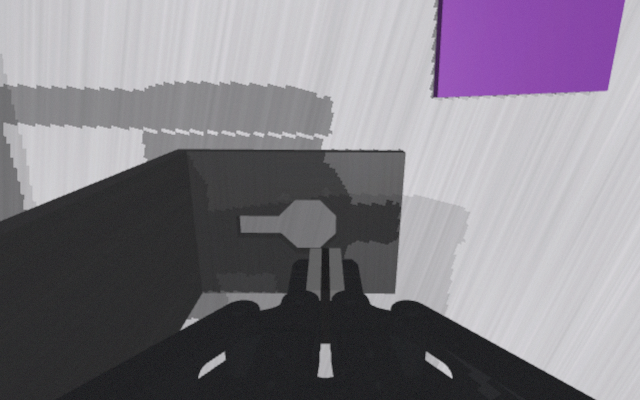

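```bash
python3 -m jog '[[0,0,-0.2,0,0,0,-1],[0,0,-0.4,0,0,0,-1],[0,0,-0.55,0,0,0,-1],[-0.1,0,-0.6,0,0,0,1],[-0.25,0,-0.6,0,0,0,1],[-0.28,0,-0.6,0,0,0,1],[-0.28,0,-0.6,0,0,0,1],[-0.28,0,-0.6,0,0,0,1]]'; python3 - <<'E'
from h import *
i=ctrl.camera_info("wrist")
p,d=ctrl.snapshot("wrist"); cv2.imwrite(f"pics/wrist5.png",p[:,:,::-1])
W=cloud("wrist",d,i); m=(np.abs(W[...,2]-.139)<.006)&(np.hypot(W[...,0]-.597,W[...,1]-.166)<.08)
print(m.sum(),cv2.minAreaRect((W[m][:,:2]*1000).astype(np.float32)),np.percentile(W[m][:,2],[5,50,95]))
m=(W[...,2]<.013)&(W[...,2]>.005)&(np.hypot(W[...,0]-.66,W[...,1]-.18)<.1)
print(m.sum(),cv2.minAreaRect((W[m][:,:2]*1000).astype(np.float32)),np.percentile(W[m][:,2],[5,50,95]))
for t in("hole","lock","stop","upright"):print(t,[(x['p'],x['point']) for x in ctrl.landmark_of(t,"wrist")])
s=ctrl.state();print(s['tcp_pos'],s['contact_force'],s['clock'],s['grip_width'])
E
```

```text
clock: 7.38
tcp_pos: [0.6029, 0.1674, 0.2399]
orientation: [-3.115, -0.406, -0.006]
contact_force: [0.2, 0.4, -0.7]
grip_width: 0.996
1329 ((604.0147705078125, 167.41455078125), (7.827138423919678, 89.9199447631836), 14.755393028259277) [0.138694   0.13983772 0.14088773]
7865 ((665.5428466796875, 182.77749633789062), (125.74100494384766, 90.50111389160156), 14.511101722717285) [0.00664872 0.00790353 0.00913202]
hole [(0.79, [0.6746, 0.1854, 0.0008])]
lock [(0.81, [0.6375, 0.1738, 0.0012])]
stop [(0.72, [0.2813, 0.0725, -0.0016]), (0.61, [0.5993, 0.1678, 0.0004])]
upright [(0.95, [0.3017, 0.1613, 0.0084]), (0.85, [0.61, 0.1692, 0.0715]), (0.77, [0.7478, 0.3585, 0.0025])]
[0.6022606  0.16722761 0.23950956] [-0.12244769 -0.8205067   0.04864112] 7.625 0.9991570904392891
```

View pics/wrist5.png

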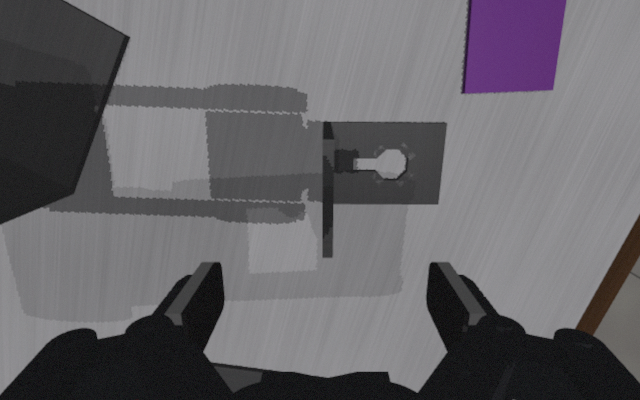

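The stop stands on its keyhole leg, seen in the wrist picture with its top edge at (328,125–257) and the keyhole at (390,163). Before gripping I'll look at the stud with the same wrist camera, so any bias cancels.

```bash
python3 - <<'E'
from h import *
print(plan([.58,-.245,.24],5.4))
E
```

```text
[-4.2400e-01  1.3091e+00 -3.1000e-03 -5.0000e-04 -2.4000e-03  1.5760e-01]
```

```bash
python3 -m jog '[[-0.32,1,0,0,0,0.12,1],[-0.32,1,0,0,0,0.12,1],[-0.32,1,0,0,0,0.12,1],[-0.32,1,0,0,0,0.12,1]]'; python3 - <<'E'
from h import *
print(plan([.58,-.245,.24],5.4))
E
```

```text
clock: 8.12
tcp_pos: [0.5895, -0.0845, 0.2393]
orientation: [-3.134, -0.21, -0.004]
contact_force: [1.2, -0.4, -0.3]
grip_width: 1.001
[-0.1029  0.5261 -0.0028 -0.0006 -0.0027  0.0378]
```

```bash
python3 -m jog '[[-0.1,0.526,0,0,0,0.038,1],[-0.1,0.526,0,0,0,0.038,1],[-0.1,0.526,0,0,0,0.038,1],[-0.1,0.526,0,0,0,0.038,1],[-0.1,0.526,0,0,0,0.038,1]]'; python3 - <<'E'
from h import *
i=ctrl.camera_info("wrist")
p,d=ctrl.snapshot("wrist"); cv2.imwrite(f"pics/wrist6.png",p[:,:,::-1])
W=cloud("wrist",d,i); np.savez("w6.npz",W=W,p=p)
for r in ctrl.regions_of("lane","wrist"):
    m=r['region']&(np.abs(W[...,2]-.006)<.004); print(r['p'],m.sum(),cv2.minAreaRect((W[m][:,:2]*1000).astype(np.float32)),np.median(W[m][:,2]))
m=(W[...,2]<.029)&(W[...,2]>.016)&(np.hypot(W[...,0]-.593,W[...,1]+.197)<.035)
print(m.sum(),cv2.minEnclosingCircle((W[m][:,:2]*1000).astype(np.float32)),W[m].mean(0),np.percentile(W[m][:,2],[5,50,95]))
for t in("lane","stud"):print(t,[(x['p'],x['point']) for x in ctrl.landmark_of(t,"wrist")])
s=ctrl.state();print(s['tcp_pos'],s['clock'])
E
```

```text
clock: 8.75
tcp_pos: [0.5808, -0.2444, 0.2389]
orientation: [-3.137, -0.147, -0.004]
contact_force: [0.4, 0.8, 0.1]
grip_width: 1.001
0.88 28759 ((556.2300415039062, -199.91546630859375), (290.47100830078125, 139.64402770996094), 5.378018856048584) 0.005898834868665435
365 ((591.1328735351562, -196.93701171875), 10.846906661987305) [ 0.59081688 -0.19670369  0.0221918 ] [0.01996774 0.02228364 0.0239839 ]
lane [(0.7, [0.4508, -0.2163, 0.0322]), (0.59, [0.5952, -0.1999, 0.0017])]
stud [(0.92, [0.592, -0.1975, 0.0081])]
[ 0.58110944 -0.2437024   0.2392324 ] 8.95
```

View pics/wrist6.png

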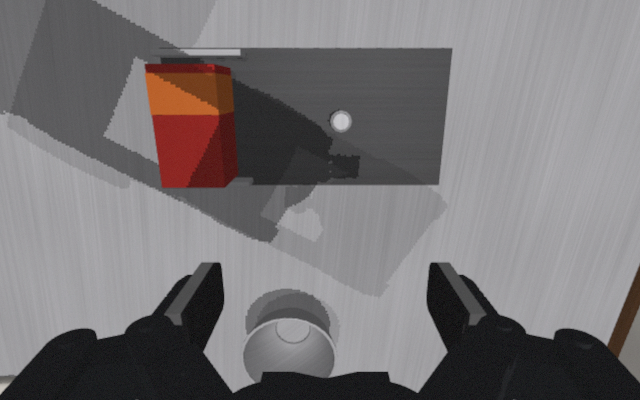

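```bash
python3 -m jog '[[0,-1,0,0,0,-0.1,1],[0,-1,0,0,0,-0.1,1],[0,-1,0,0,0,-0.1,1],[0,-1,0,0,0,-0.1,1],[0,-1,0,0,0,-0.1,1]]'; python3 - <<'E'
from h import *
print(plan([.604,.1674,.2],14.7),plan([.604,.1674,.102],14.7))
E
```

```text
clock: 9.57
tcp_pos: [0.5518, 0.0579, 0.2398]
orientation: [-3.125, -0.317, -0.005]
contact_force: [0.5, -0.5, -0.1]
grip_width: 0.997
[ 0.2431 -0.3225  0.1336 -0.0004 -0.0033 -0.0522] [ 2.419e-01 -3.223e-01  4.603e-01 -4.000e-04 -3.300e-03 -5.220e-02]
```

```bash
python3 -m jog '[[0.243,-0.322,0.05,0,-0.003,-0.052,1],[0.243,-0.322,0.134,0,-0.003,-0.052,1],[0.243,-0.322,0.134,0,-0.003,-0.052,1],[0.243,-0.322,0.134,0,-0.003,-0.052,1],[0.243,-0.322,0.134,0,-0.003,-0.052,1]]'; python3 - <<'E'
from h import *
print(plan([.604,.1674,.102],14.7),ctrl.state()['tcp_pos'])
E
```

```text
clock: 10.2
tcp_pos: [0.6038, 0.1664, 0.2006]
orientation: [-3.116, -0.401, -0.001]
contact_force: [-0.3, -0.8, 1.0]
grip_width: 0.999
[ 1.100e-03 -3.000e-03  3.288e-01 -2.000e-04 -8.000e-04 -6.000e-04] [0.60383655 0.16641744 0.2006261 ]
```

```bash
python3 -m jog '[[0.001,-0.003,0.15,0,0,0,1],[0.001,-0.003,0.25,0,0,0,1],[0.001,-0.003,0.325,0,0,0,1],[0.001,-0.003,0.328,0,0,0,1],[0.001,-0.003,0.328,0,0,0,-0.4],[0.001,-0.003,0.328,0,0,0,-0.7],[0.001,-0.003,0.328,0,0,0,-0.75],[0.001,-0.003,0.328,0,0,0,-1],[0.001,-0.003,0.328,0,0,0,-1],[0.001,-0.003,0.328,0,0,0,-1],[0.001,-0.003,0.328,0,0,0,-1]]' 60; python3 - <<'E'
from h import *
p,d=ctrl.snapshot("wrist"); cv2.imwrite(f"pics/wrist7.png",p[:,:,::-1])
E
```

```text
clock: 11.58
tcp_pos: [0.6044, 0.1676, 0.1027]
orientation: [-3.115, -0.401, -0.003]
contact_force: [-0.5, -0.2, 5.7]
grip_width: 0.087
```

View pics/wrist7.png

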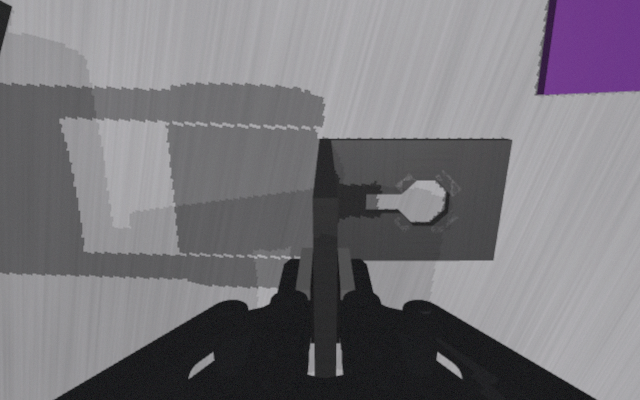

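```bash
python3 -m jog '[[0,0,-0.05,0,0,0,-1],[0,0,-0.15,0,0,0,-1],[0,0,-0.25,0,0,0,-1],[0,0.05,-0.28,0,0,0,-1],[0,0.17,-0.28,0,0,0.02,-1],[-0.06,0.3,-0.28,0,0,0.04,-1],[-0.12,0.45,-0.28,0,0,0.08,-1],[-0.2,0.6,-0.28,0,0,0.12,-1],[-0.3,0.75,-0.28,0,0,0.155,-1],[-0.4,0.88,-0.28,0,0,0.155,-1],[-0.45,0.95,-0.28,0,0,0.155,-1],[-0.45,0.95,-0.28,0,0,0.155,-1]]'; python3 - <<'E'
from h import *
print(plan([.5203,-.2035,.185],5.4),ctrl.state())
E
```

```text
clock: 13.12
tcp_pos: [0.5445, -0.1445, 0.1861]
orientation: [-3.138, -0.143, -0.001]
contact_force: [0.5, 2.5, -6.0]
grip_width: 0.086
[-0.0981  0.1884  0.0034 -0.0005 -0.0003 -0.0032] {'clock': 13.125, 'qpos': array([-3.13745493e-01,  4.11481764e-01,  1.84510661e+00,  8.67145428e-04,
        8.84901460e-01, -4.05211481e-01]), 'joint_velocities': array([ 0.04404144,  0.00370324, -0.00907827,  0.0133361 ,  0.00178647,
        0.02915834]), 'joint_efforts': array([ -3.33199404, -86.02058887, -39.07988548,  -0.56517234,
        -0.23893224,  -0.70850059]), 'tcp_pos': array([ 0.54446691, -0.14454173,  0.18606871]), 'orientation': array([-3.13775578e+00, -1.42735695e-01, -5.21904163e-04]), 'contact_force': array([ 0.50110738,  2.50699113, -5.99180376]), 'torque': array([0.28307116, 0.19650568, 0.0683301 ]), 'grip_width': 0.08568647814849759}
```

```bash
python3 -m jog '[[-0.05,0.1,0,0,0,0,-1],[-0.098,0.188,0.04,0,0,-0.003,-1],[-0.098,0.188,0.1,0,0,-0.003,-1],[-0.098,0.188,0.14,0,0,-0.003,-1],[-0.098,0.188,0.14,0,0,-0.003,-1],[-0.098,0.188,0.14,0,0,-0.003,-1]]'; python3 - <<'E'
from h import *
i=ctrl.camera_info("wrist")
s=ctrl.state();print(s['tcp_pos'],s['contact_force'],s['clock'],plan([.5203,-.2035,.13],5.4,s))
p,d=ctrl.snapshot("wrist"); cv2.imwrite(f"pics/wrist8.png",p[:,:,::-1])
W=cloud("wrist",d,i); np.savez("w8.npz",W=W,p=p)
for t in("hole","stud","lock"):print(t,[(x['p'],x['point']) for x in ctrl.landmark_of(t,"wrist")])
p,d=ctrl.snapshot("side");cv2.imwrite(f"pics/side8.png",cv2.resize(p[150:350,250:570,::-1],None,fx=2,fy=2))
E
```

```text
clock: 13.88
tcp_pos: [0.5208, -0.203, 0.1444]
orientation: [-3.138, -0.149, -0.001]
contact_force: [0.4, 0.2, -6.0]
grip_width: 0.088
[ 0.52076437 -0.20301644  0.14438199] [ 0.40327396  0.15338636 -6.0382871 ] 13.875 [-0.0017  0.0015  0.0479 -0.0004 -0.0007  0.0006]
hole [(0.16, [0.5129, -0.2053, 0.043])]
stud [(0.75, [0.5921, -0.1976, 0.0037])]
lock [(0.8, [0.5531, -0.2012, 0.0427]), (0.36, [0.5927, -0.1973, -0.0018])]
```

View pics/wrist8.png

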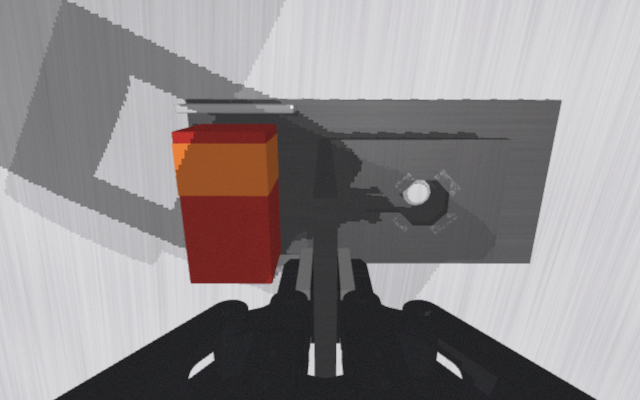

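View pics/side8.png

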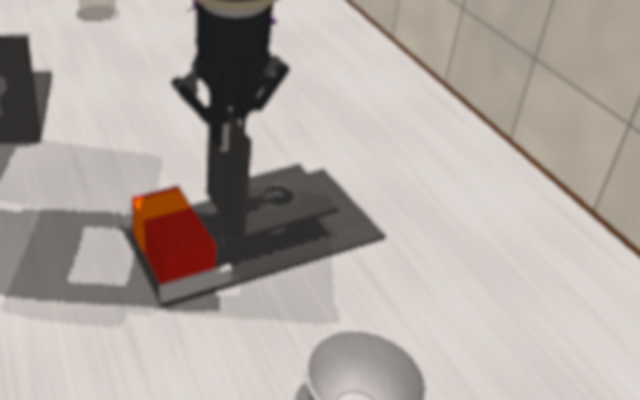

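```bash
python3 - <<'E'
from h import *
z=np.load("w8.npz");W=z['W']
u=np.array([np.cos(np.radians(5.4)),np.sin(np.radians(5.4))]);v=np.array([-u[1],u[0]])
S=np.array([.591,-.1968])
q=W[...,:2]-S; a=q@u; b=q@v
leg=(W[...,2]>.035)&(W[...,2]<.065)&(a>-.055)&(a<.08)&(abs(b)<.06)
# plane fit
P=np.c_[a[leg],b[leg],np.ones(leg.sum())]; c,_,_,_=np.linalg.lstsq(P,W[...,2][leg],rcond=None); print('plane',c)
print('extent a',np.percentile(a[leg],[.2,99.8]),'b',np.percentile(b[leg],[.2,99.8]))
# hole: project pixels onto leg top plane
i=ctrl.camera_info("wrist"); K=np.array(i['K']); Rm=cv2.Rodrigues(np.array(i['rvec']))[0]; t=np.array(i['tvec']).ravel()
C=-Rm.T@t; vv,uu=np.mgrid[:400,:640]
ray=np.stack([(uu-K[0,2])/K[0,0],(vv-K[1,2])/K[1,1],np.ones_like(uu)],-1)@Rm
k=(c[2]-C[2])/ray[...,2]; X=C+ray*k[...,None]
A=(X[...,:2]-S)@u; B=(X[...,:2]-S)@v
h=(~leg)&(A>-.05)&(A<.045)&(abs(B)<.03)&(W[...,2]<.03)
H=np.c_[A[h],B[h]]; print(h.sum(),'slot/hole ext',np.percentile(H[:,0],[1,99]),np.percentile(H[:,1],[1,99]))
r=H[H[:,0]>-.01]; print('hole ctr b',(r[:,1].min()+r[:,1].max())/2, r[:,1].min(),r[:,1].max(),'amax',r[:,0].max())
E
```

```text
plane [-0.00269349  0.00204085  0.04921571]
extent a [-0.05479338  0.05347509] b [-0.04470832  0.0455163 ]
2061 slot/hole ext [-0.04265612  0.01186647] [-0.01281449  0.01657791]
hole ctr b 0.001712578201643676 -0.013587183802366573 0.017012340205653925 amax 0.01259475219424839
```

```bash
python3 -m jog '[[0.002,0.001,0.03,0,0,0,-1],[0.002,0.001,0.06,0,0,0,-1],[0.002,0.001,0.085,0,0,0,-1],[0.002,0.001,0.1,0,0,0,-1],[0.002,0.001,0.11,0,0,0,-1],[0.002,0.001,0.114,0,0,0,-1]]'; python3 - <<'E'
from h import *
s=ctrl.state();print(s['tcp_pos'],s['contact_force'],s['clock'])
p,d=ctrl.snapshot("wrist"); cv2.imwrite(f"pics/wrist9.png",p[:,:,::-1])
E
```

```text
clock: 14.88
tcp_pos: [0.5213, -0.2035, 0.1101]
orientation: [-3.138, -0.148, -0.001]
contact_force: [-0.6, -0.4, -5.0]
grip_width: 0.081
[ 0.52127072 -0.20354056  0.1101262 ] [-0.56729243 -0.37790301 -4.9885728 ] 14.875
```

View pics/wrist9.png

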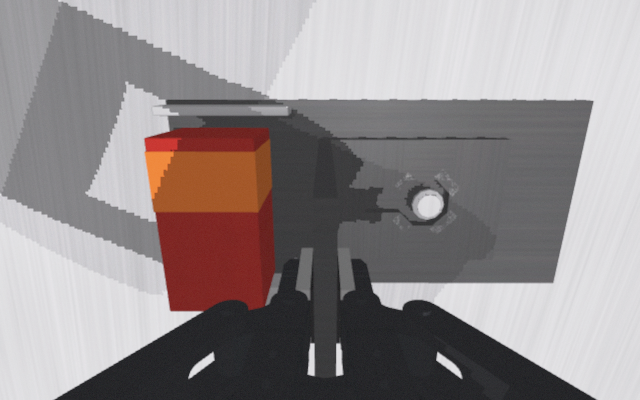

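```bash
python3 -m jog '[[0,0,0.002,0,0,0,-1],[0,0,0.004,0,0,0,-1],[0,0,0.005,0,0,0,-1],[0,0,0.005,0,0,0,-1]]'; python3 - <<'E'
from h import *
s=ctrl.state();print(s['tcp_pos'],s['contact_force'],s['clock'],plan([.5572,-.2000,s['tcp_pos'][2]],5.4,s))
E
```

```text
clock: 15.42
tcp_pos: [0.5213, -0.2036, 0.1088]
orientation: [-3.138, -0.148, -0.002]
contact_force: [-2.3, 0.7, -1.3]
grip_width: 0.085
[ 0.52127327 -0.20356925  0.10879019] [-2.33786722  0.67443033 -1.26965272] 15.425 [ 1.203e-01 -6.000e-04  1.000e-04 -1.000e-04 -1.000e-03  1.000e-04]
```

```bash
python3 -m jog '[[0.015,0,0,0,0,0,-1],[0.03,0,0,0,0,0,-1],[0.045,0,0,0,0,0,-1],[0.06,0,0,0,0,0,-1],[0.075,0,0,0,0,0,-1],[0.09,0,0,0,0,0,-1],[0.1,0,0,0,0,0,-1],[0.108,0,0,0,0,0,-1],[0.108,0,0,0,0,0,-1]]'; python3 - <<'E'
from h import *
s=ctrl.state();print(s['tcp_pos'],s['contact_force'],s['torque'],s['clock'],plan([.5572,-.2000,s['tcp_pos'][2]],5.4,s))
p,d=ctrl.snapshot("wrist"); cv2.imwrite(f"pics/wrist10.png",p[:,:,::-1])
E
```

```text
clock: 16.55
tcp_pos: [0.5538, -0.2005, 0.1088]
orientation: [-3.138, -0.148, -0.002]
contact_force: [2.5, -0.3, -4.2]
grip_width: 0.088
[ 0.55381204 -0.2005228   0.10878859] [ 2.48709129 -0.33817402 -4.21127806] [-0.09325073 -0.10123947 -0.04608956] 16.55 [ 0.0114 -0.0007  0.     -0.     -0.0013  0.0001]
```

View pics/wrist10.png

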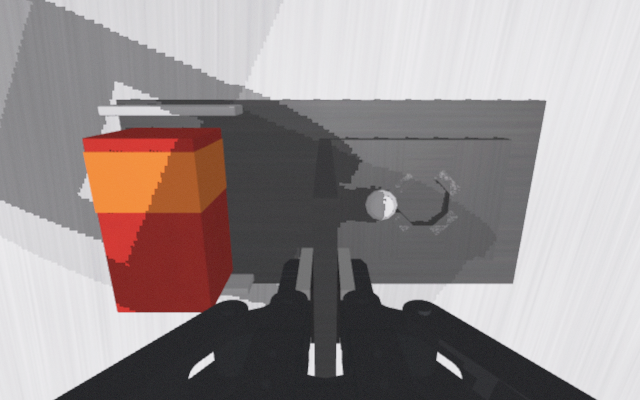

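```bash
python3 -m jog '[[0.004,0,0,0,0,0,-1],[0.008,0,0,0,0,0,-1],[0.011,0,0,0,0,0,-1],[0.011,0,0,0,0,0,-1]]'; python3 -m jog '[[0.002,0,0,0,0,0,-1],[0.004,0,0,0,0,0,-1],[0.004,0,0,0,0,0,-1]]'
```

```text
clock: 17.1
tcp_pos: [0.5571, -0.2002, 0.1088]
orientation: [-3.138, -0.148, -0.002]
contact_force: [0.3, 0.3, -4.1]
grip_width: 0.083
clock: 17.48
tcp_pos: [0.5584, -0.2001, 0.1088]
orientation: [-3.138, -0.148, -0.003]
contact_force: [-1.3, 0.0, -3.6]
grip_width: 0.089
```

```bash
python3 -m jog '[[0.002,0,0,0,0,0,-1],[0.004,0,0,0,0,0,-1],[0.004,0,0,0,0,0,-1]]'; python3 -m jog '[[0.002,0,0,0,0,0,-1],[0.004,0,0,0,0,0,-1],[0.004,0,0,0,0,0,-1]]'; python3 - <<'E'
from h import *
p,d=ctrl.snapshot("wrist"); cv2.imwrite(f"pics/wrist11.png",p[:,:,::-1])
i=ctrl.camera_info("wrist");W=cloud("wrist",d,i)
S=np.array([.591,-.1968]);u=np.array([np.cos(np.radians(5.4)),np.sin(np.radians(5.4))]);v=np.array([-u[1],u[0]])
a=(W[...,:2]-S)@u;b=(W[...,:2]-S)@v
m=(W[...,2]>.0195)&(W[...,2]<.03)&(np.hypot(a,b)<.025); print('head',m.sum(),a[m].mean(),b[m].mean(),a[m].min(),a[m].max())
leg=(W[...,2]>.0105)&(W[...,2]<.018)&(a>0.02)&(a<.15)&(abs(b)<.1);print('leg tip',np.percentile(a[leg],[1,99,99.8]),np.percentile(b[leg],[.3,99.7]),np.median(W[...,2][leg]))
print(ctrl.state()['torque'])
E
```

```text
clock: 17.85
tcp_pos: [0.5592, -0.1999, 0.1088]
orientation: [-3.138, -0.148, -0.001]
contact_force: [-5.5, 0.8, 0.3]
grip_width: 0.087
clock: 18.23
tcp_pos: [0.5594, -0.1998, 0.1089]
orientation: [-3.138, -0.149, 0.001]
contact_force: [-10.9, -1.4, 5.5]
grip_width: 0.088
head 702 -0.00011564531558393486 0.0010107149854291025 -0.010151068648321356 0.010893937524702992
leg tip [0.02067324 0.09191206 0.09249662] [-0.04487799  0.04457826] 0.013876923803631001
[-0.45695641  1.50991955 -0.0424701 ]
```

View pics/wrist11.png

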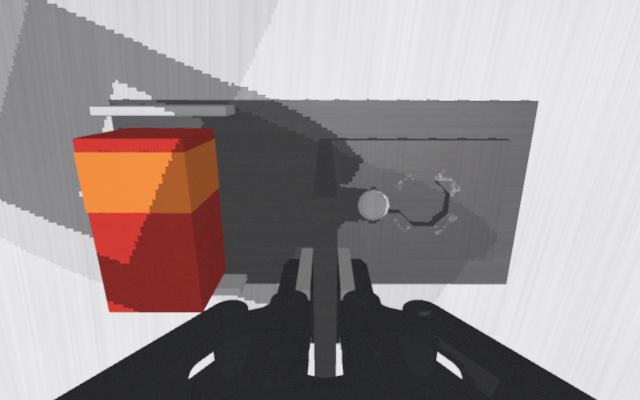

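```bash
python3 -m jog '[[0,0,0,0,0,0,-1],[0,0,0,0,0,0,-0.7],[0,0,0,0,0,0,-0.4],[0,0,0,0,0,0,0],[0,0,0,0,0,0,0],[0,0,-0.05,0,0,0,0],[0,0,-0.15,0,0,0,0],[0,0,-0.3,0,0,0,0],[0,0,-0.45,0,0,0,0],[0,0.1,-0.5,0,0,0,0],[0,0.15,-0.5,0,0,0,0],[0,0.15,-0.5,0,0,0,0]]'; python3 - <<'E'
from h import *
i=ctrl.camera_info("wrist");p,d=ctrl.snapshot("wrist"); cv2.imwrite(f"pics/wrist12.png",p[:,:,::-1])
W=cloud("wrist",d,i)
S=np.array([.591,-.1968]);u=np.array([np.cos(np.radians(5.4)),np.sin(np.radians(5.4))]);v=np.array([-u[1],u[0]])
a=(W[...,:2]-S)@u;b=(W[...,:2]-S)@v
m=(W[...,2]>.0195)&(W[...,2]<.03)&(np.hypot(a,b)<.025); print('head',m.sum(),a[m].mean(),b[m].mean())
leg=(W[...,2]>.0105)&(W[...,2]<.018)&(a>0.02)&(a<.15)&(abs(b)<.1);print('leg',np.percentile(a[leg],[1,99.8]),np.percentile(b[leg],[.3,99.7]),np.median(W[...,2][leg]))
up=(abs(W[...,2]-.146)<.006)&(np.hypot(a+.034,b)<.08);print('top',up.sum(),cv2.minAreaRect((np.c_[a[up],b[up]]*1000).astype(np.float32)),np.median(W[...,2][up]))
for n in ("scene","side"):
    p,d=ctrl.snapshot(n); cv2.imwrite(f"pics/{n}12.png",p[:,:,::-1])
    for t in("stop","stud","carton_mid","jar_mid","pan_mid"): print(n,t,[(x['p'],x['point']) for x in ctrl.landmark_of(t,n)][:3])
print(ctrl.state()['contact_force'],ctrl.state()['clock'])
E
```

```text
clock: 19.77
tcp_pos: [0.5633, -0.2452, 0.2581]
orientation: [-3.137, -0.146, 0.003]
contact_force: [0.0, 0.3, -1.1]
grip_width: 0.503
head 320 -0.00010642231199132286 6.439380150008896e-05
leg [0.02072879 0.09196129] [-0.04483398  0.04390012] 0.013862619485589261
top 1412 ((-33.755794525146484, -0.3621253967285156), (7.7451677322387695, 89.44666290283203), 0.210805743932724) 0.14586774677136125
scene stop [(0.69, [0.5507, -0.2013, 0.0057]), (0.68, [0.5923, -0.1959, 0.0035]), (0.61, [0.2765, 0.0727, -0.0007])]
scene stud [(0.66, [0.5933, -0.196, 0.0086])]
scene carton_mid [(0.85, [0.4514, -0.2119, 0.0299])]
scene jar_mid [(0.94, [0.5051, 0.4437, 0.0499])]
scene pan_mid [(0.86, [0.5586, -0.4567, 0.0282])]
side stop [(0.96, [0.7237, 0.4209, -0.0023]), (0.67, [0.5533, -0.1993, 0.0082])]
side stud [(0.92, [0.5913, -0.195, 0.0037])]
side carton_mid [(0.97, [0.4511, -0.2161, 0.0291])]
side jar_mid [(0.9, [0.5059, 0.4455, 0.0484]), (0.48, [0.5883, -0.1957, 0.0056])]
side pan_mid [(0.7, [0.5632, -0.4612, 0.0291])]
[ 0.43320172 -0.3878508  -1.24982267] 20.425
```

View pics/wrist12.png

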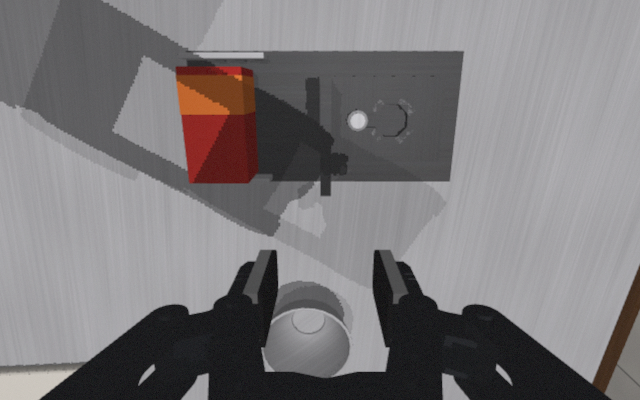

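View pics/side12.png

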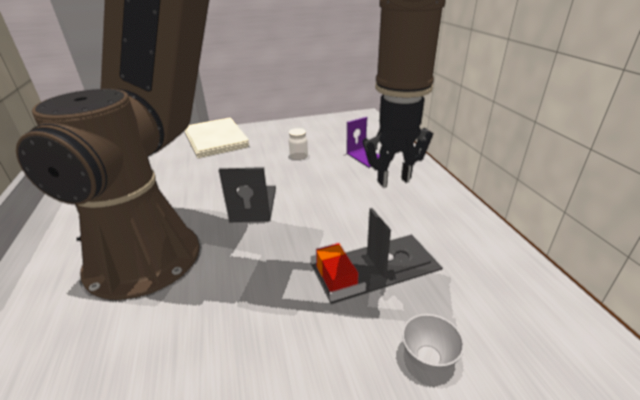

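The wrist picture shows the stud head at (358,120), at the closed end of the slot. The round end of the keyhole is empty at (393,120), the upright leg is on the carton side, and the gripper is clear. I'm handing it in.

```bash
python3 -c "
from workcell import ctrl
print(ctrl.sign_off())"
```

```text
the job is handed in; nothing more can be done
None
```

The stop is locked fully home on the stud, standing square across the lane, with its plain leg on the guide-rail side. I handed it in at about 20.4 s of the 51 s allowed.

**What I did:** I tipped the stop over its corner with the shut fingers, and it stood by itself on its keyhole leg. I then gripped the top of the plain leg, set the round end of the keyhole over the stud and lowered the leg flat. I slid it until it met the end of the slot, where the push force rose to about 11 N, then let go and moved the gripper clear.

**Last checks:**
- **Home position:** the leg tip is 92.0 mm past the stud axis, where 92 mm is expected. The upright is centred at -33.8 mm, where -34 mm is expected.
- **Alignment:** it is 0.2° off square and about 0.4 mm off centre. The keyhole leg's top face is 13.9 mm above the counter, so it lies flat on the plate.
- **Other objects:** the carton, jar and bowl are where they started, to within the networks' few millimetres.
- **Low-confidence reports:** two late network results disagreed: a "stop" at the stud and a weak "jar" at the stud. The pictures show both are false.

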